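# Third hand: press the end rail onto a mosaic tray

## Robot

A 6-joint arm with a two-finger parallel gripper is mounted at the origin on the work surface. World frame = base frame: x ahead of the robot, y to its left, z up, the work surface at z = 0. Lengths are in m, angles in rad, forces in N, time in s.
With the tool pointing down it reaches from about 0.35 to 0.95 m from the base axis. Payload 17.4 kg.
Tool frame: the origin (TCP) lies midway between the tips of the shut fingers; the grasp point (between the pads) lies 19 mm behind it; z points along the fingers, y is the line along which they close (so a half turn about z gives the same grasp; the last joint's range is limited). The gripper opens to 93 mm and grips with 3 to 60 N. Pads are 15 mm wide; open, the fingers measure 128 mm over their backs; the gripper's body (75 mm by 188 mm) begins 65 mm behind the grasp point.
Start: joints at [-1.187, 0.116, 1.442, -0, 1.584, -0.038], TCP at [0.276, -0.616, 0.219] pointing down, gripper open.
Joint ranges: [-2.83, 2.83], [-0.83, 2.19], [0.07, 2.5], [-1.14, 4.28], [0.01, 3], [-2.97, 2.97]. Speed limits (rad/s): [1.89, 1.89, 2.22, 3.14, 3.14, 3.14].

## Interface

Orientations are given as a unit quaternion [w, x, y, z].
In Python, from plant import robot, capture, models gives the robot as it stands. The module is installed in compiled form; this text tells all that it offers.
- The arm moves only by the shell command python3 -m jog 'ROWS' [OPENING]. ROWS is JSON, a list of rows, each a list of 6 numbers: the shift along the tool's x, y, z in mm, then the turn, a rotation vector about the tool's x, y, z in degrees. A call has 1 to 20 rows; each row shifts and turns the commanded pose from where the row before left it, along the tool's axes as they then stand; what a row does not reach is not made up. A row lasts 1/10 s, in which the tool goes at most 50 mm and 8.59 degrees, less where a joint would pass 70% of its speed; a pose out of reach is approached as far as the arm can. A call with a gripper value outside its range is refused whole. OPENING is the opening, from 0 (shut) to 1 (fully open), set as the call begins (- or left out, the last holds). The fingers move at their own pace and stop on an object; the grip force is fixed at half the most. Time passes only in rows, so rows that do not move let the fingers close. It gives the time, the measured TCP pose, the force, the opening and the grip force at its end, in the units of the state.
- robot.read_state(): the state, without advancing time (a new reading comes with each control period).
- capture(name): name is "side" or "top"; returns a dict with "img" (420x560x3 uint8, blue, green, red), "range_z" (420x560 float32, m along the optical axis (not along the pixel's ray), 0 where there is no reading), "fx", "fy", "cx", "cy" (pixels), "cam_to_world" (4x4, takes a point from camera to world coordinates). Camera axes: x right, y up, looking along -z (the intrinsics and any distortion apply to the point x, -y, -z); pixel columns grow to the right and rows downward; lengths in m; the calibration is good to about 2 mm. A picture is of the moment at which its call begins.
- robot.job_done(): hands the job in; it is judged then, once.
Trained networks look in a picture, given as the dict that the camera call returned (one of the last four; its "shot" number tells which), for a name from the list of things; names that differ only in an ending like _2 or _b are one class to them, and where a whole thing is asked for, a point or a joint stands for the part that bears it (a point fixed in the world has none). Each returns a list of dicts, best first, with "conf" (0 to 1); they miss things now and then, are a little off and sometimes report something else, mostly with a low value. They report only what shows in the picture. A call takes as long as a camera call. They do not tell look-alikes from the thing itself.
- models.cut_out(picture, thing): "region" (420x560 bool, what is visible of it).
- models.mark_of(picture, thing): "point" ([x, y, z] in m, in world coordinates, good to about 4 mm: a listed point, or the origin of a listed thing).
The state is a dict: "time_s": time; "joints": joint angles; "qvel": joint speeds; "joint_torque": joint torques, N m; "tcp_pos": TCP position; "orientation": TCP orientation; "ft_force": force on the tool from outside, world axes, zero at the start; "moment": the same for the moment, N m; "grip_width": finger opening in m; "grip_force": force on a finger pad.
Only numpy, scipy, OpenCV 4.12 (cv2) and the standard library are available. Lean on these libraries where they do the work, as an engineer would, in place of code of your own. Each camera call takes 0.05 s, during which the arm holds its last target. There are 200 camera calls.

## Task

Pick up the short wooden end rail and close the open end of the mosaic tray with it: rail on the jig bed, square across the tray, touching the ends of both side rails, its own ends flush with the tray's outer sides. Press it against them with a steady 9 N or so (the sprung tray then gives way about half of its travel; never push it to its end stop), keep that up for two seconds, and finish while still holding and pressing, so that a helper can pin it. Leave the other things on the table where they are.

Things in the scene. Friction and masses are not known exactly. Their poses are not given: they have to be found in the camera images.
- end_rail: The short loose pine rail, 18 mm thick (its x) by 110 mm long (its y) by 30 mm high (its z), about 35 g; starts lying on the table on its narrow 18 x 110 mm underside. Origin: centre of the underside.
- jig: Grey jig with the sprung tray, fixed to the table; bed 170 mm wide, top 12 mm above the table. Origin: on the table below the middle of the unpressed tray's open end. x points into the tray: the pressing direction, within 0.35 rad of straight away from the robot. Bed before the tray clear for 80 mm. Two 20 mm high strips flank the tray from x = 50 to 250 mm, 58 mm or more off the middle.
- joint_line (a point): Middle of the tray's open end, on the bed top, in the plane of the side rails' ends; moves with the tray; axes as the jig's. Tray: 110 mm wide outside, side rails 15 thick, 30 high; 5 mm bottom panel flush with the rails' ends, 3 mm tiles on it from 100 mm in, closed end 260 mm in. The end rail in place has its underside centre at x = -9 mm, y = 0, z = 0 here.
- cradle (a joint): How far the tray has been pushed back along the jig's +x, m: 0 unpressed (spring without preload), end stop at 0.018. Springs resist with 1 N per mm (1000 N/m), light damping, no friction, so 0.009 means 9 N.
- long_batten: Bystander: loose longer pine batten, 18 x 190 x 30 mm (x, y, z), lying on the table on the other side of the jig from the end rail. Origin: centre of the underside.
- cups: Bystander: stack of upturned paper cups, 80 mm across at the foot, 110 mm high. Origin: centre of the underside.
- tub: Bystander: clear plastic tub full of tile pieces, 100 x 100 mm, 60 mm high. Origin: centre of the underside.
Not all that is in view belongs to the job. What is shaped like the end_rail but purple is not meant.

How it is judged:
By the outcome, as a careful person would: the job done as asked, in the order asked, and still so for the second after the job is handed in, while the arm keeps its last pose, push and grip.
It also fails if it takes over 48 s, if anything falls off the work surface, if the arm or the gripper's body presses on something with over 40 N, if the wrist force passes 120 N, or if a joint passes its speed limit or range.

## Working session

There is one attempt and no reset: what is moved stays moved. The work goes in short steps, Python scripts to look and compute and a shell command to move; the robot and the scene stay as the last step left them, time stands still between calls to the robot, and variables do not carry over. Pictures are saved under pics/ and viewed, at most 10 in all, crops included, and the job is handed in when it is done.

```bash
mkdir -p pics
cat > h.py <<'E'
import numpy as np, cv2
from plant import robot, capture, models
def world(p, mask):
    v,u=np.nonzero(mask & (p["range_z"]>0)); d=p["range_z"][v,u]
    c=np.stack([(u-p["cx"])/p["fx"]*d, -(v-p["cy"])/p["fy"]*d, -d, np.ones_like(d)])
    return (p["cam_to_world"]@c)[:3].T, u, v
def pix(p, X):
    c=np.linalg.inv(p["cam_to_world"])@np.append(X,1); 
    return p["cx"]+p["fx"]*c[0]/-c[2], p["cy"]-p["fy"]*c[1]/-c[2]
E
python3 - <<'E'
from h import *
s=robot.read_state(); print({k:np.round(v,3).tolist() for k,v in s.items()})
ps={n:capture(n) for n in("top","side")}
for n,p in ps.items():
    print(n,p.keys(),p["fx"],p["cx"],p["cy"],np.round(p["cam_to_world"],3).tolist())
    for t in["end_rail","jig","joint_line","long_batten","cups","tub"]:
        for r in models.mark_of(p,t): print(n,t,np.round(r["point"],4),round(r["conf"],2),np.round(pix(p,r["point"])))
cv2.imwrite("pics/a.png",ps["top"]["img"]);cv2.imwrite("pics/b.png",ps["side"]["img"])
E
```

```text
{'time_s': 0.0, 'joints': [-1.187, 0.117, 1.442, -0.0, 1.584, -0.038], 'qvel': [0.001, -0.001, 0.0, 0.002, 0.001, -0.001], 'joint_torque': [-0.003, -72.128, -62.261, 0.078, 0.024, -0.0], 'tcp_pos': [0.276, -0.616, 0.218], 'orientation': [-0.001, 0.978, 0.209, -0.0], 'ft_force': [-0.259, 0.126, -0.302], 'moment': [0.013, -0.005, 0.03], 'grip_force': 0.0, 'grip_width': 0.093}
top dict_keys(['img', 'range_z', 'fx', 'fy', 'cx', 'cy', 'cam_to_world', 'shot']) 432.98835204957317 288.80608894581155 199.51835219728463 [[0.008, 0.979, -0.203, 0.336], [-1.0, 0.007, -0.005, -0.018], [-0.003, 0.203, 0.979, 1.123], [0.0, 0.0, 0.0, 1.0]]
top end_rail [ 0.416   0.3188 -0.0025] 0.75 [160. 257.]
top end_rail [0.5377 0.2558 0.0008] 0.64 [187. 210.]
top jig [0.5782 0.0451 0.0011] 0.74 [267. 196.]
top joint_line [0.5766 0.0428 0.0161] 0.92 [268. 195.]
top long_batten [ 0.4318 -0.2831 -0.0027] 0.58 [393. 252.]
top cups [ 0.6554  0.3659 -0.0013] 0.6 [149. 167.]
top tub [ 0.6585 -0.3668 -0.0059] 0.94 [420. 168.]
side dict_keys(['img', 'range_z', 'fx', 'fy', 'cx', 'cy', 'cam_to_world', 'shot']) 492.4966971997349 280.4566040736024 200.6192895263872 [[-0.934, 0.189, -0.302, 0.203], [-0.357, -0.506, 0.785, 0.865], [-0.004, 0.842, 0.54, 0.625], [0.0, 0.0, 0.0, 1.0]]
side end_rail [ 0.5365  0.2548 -0.0008] 0.66 [231. 284.]
side end_rail [ 0.4238  0.3183 -0.001 ] 0.6 [275. 324.]
side jig [ 0.5795  0.0417 -0.001 ] 0.92 [256. 218.]
side joint_line [0.5772 0.0446 0.013 ] 0.57 [256. 214.]
side long_batten [ 0.4311 -0.2857  0.0011] 0.66 [356. 163.]
side cups [ 0.6571  0.3665 -0.0016] 0.7 [142. 308.]
side tub [ 0.6635 -0.3621 -0.002 ] 0.96 [284. 139.]
```

View pics/a.png

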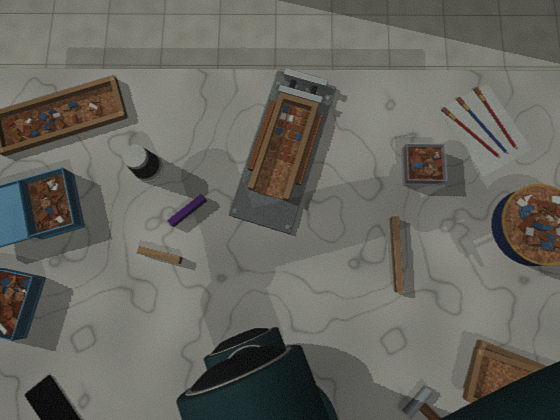

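View pics/b.png

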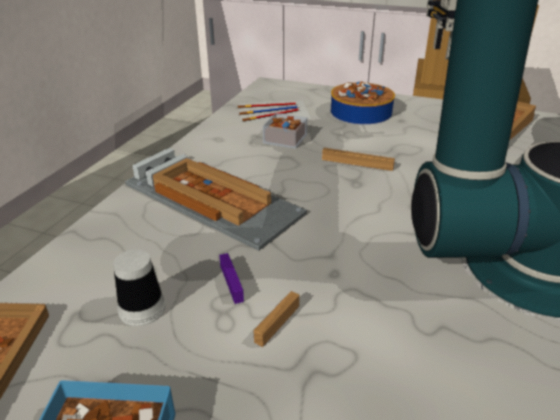

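Top view: the loose pine rail is at (160,255) and the tray's open end at (268,196). Candidates for the rail are pine short (160,255), purple look-alike (187,210) and the long batten (397,255). By the description I choose (160,255), and I'll check that in a crop and measure it.

Run:
```python
from h import *
for n in("top","side"):
    p=capture(n)
    for t in("end_rail","joint_line","jig"):
        for r in models.cut_out(p,t):
            W,u,v=world(p,r["region"])
            if t=="end_rail":
                bgr=p["img"][v,u].mean(0); S=W[(W[:,2]>.024)&(W[:,2]<.036)]
            elif t=="joint_line": bgr=0;S=W[(W[:,2]>.036)&(W[:,2]<.048)]
            else: bgr=0;S=W[(W[:,2]>.007)&(W[:,2]<.017)]
            if len(S)<10: print(n,t,"few",len(W)); continue
            rc=cv2.minAreaRect((S[:,:2]*1000).astype(np.float32))
            print(n,t,round(r["conf"],2),len(S),np.round(rc[0],1),np.round(rc[1],1),round(rc[2],1),"z",np.round(np.median(S[:,2]),4),bgr,np.round(cv2.boxPoints(rc)).tolist())
            if t!="end_rail":np.save(f"{n}_{t}.npy",W)
    if n=="top":
        a=cv2.resize(p["img"][190:280,120:220],None,fx=4,fy=4,interpolation=cv2.INTER_CUBIC)
        b=cv2.resize(p["img"][60:240,220:350],None,fx=3,fy=3,interpolation=cv2.INTER_CUBIC)
        c=np.zeros((540,790,3),np.uint8);c[:360,:400]=a;c[:540,400:790]=b;cv2.imwrite("pics/c.png",c)
```

```text
top end_rail 0.98 305 [535.6 253. ] [ 19.2 110.3] 40.4 z 0.0288 [67.16894977 35.17579909 52.73972603] [[493.0, 289.0], [564.0, 205.0], [579.0, 217.0], [507.0, 301.0]]
top end_rail 0.52 312 [419.1 316.3] [110.7  17.4] 76.7 z 0.029 [ 63.18529412  85.71176471 105.30588235] [[398.0, 264.0], [415.0, 260.0], [440.0, 368.0], [423.0, 372.0]]
top joint_line 0.78 1634 [719.3   0. ] [118.7 295.2] 73.1 z 0.0412 0 [[561.0, -14.0], [843.0, -100.0], [878.0, 14.0], [595.0, 100.0]]
side end_rail 0.74 625 [420.2 318.9] [110.4  19.9] 76.4 z 0.0297 [ 62.21030043  96.44291845 126.89270386] [[398.0, 268.0], [417.0, 263.0], [443.0, 370.0], [424.0, 375.0]]
side end_rail 0.66 413 [536.3 255.8] [ 18.  110.6] 40.4 z 0.0299 [104.87037037  30.71043771  75.36868687] [[494.0, 292.0], [565.0, 208.0], [579.0, 219.0], [507.0, 304.0]]
side joint_line 0.93 1515 [719.5   1.8] [119.4 296.3] 74.0 z 0.042 0 [[561.0, -15.0], [845.0, -96.0], [878.0, 18.0], [594.0, 100.0]]
side jig 0.85 3281 [707.2   6.7] [174.3 431.6] 73.5 z 0.0123 0 [[475.0, -16.0], [889.0, -138.0], [939.0, 29.0], [525.0, 151.0]]
side jig 0.54 234 [ 425.6 -276.1] [186.1  14.4] 2.2 z 0.0122 0 [[332.0, -272.0], [333.0, -287.0], [519.0, -280.0], [518.0, -265.0]]
```

View pics/c.png

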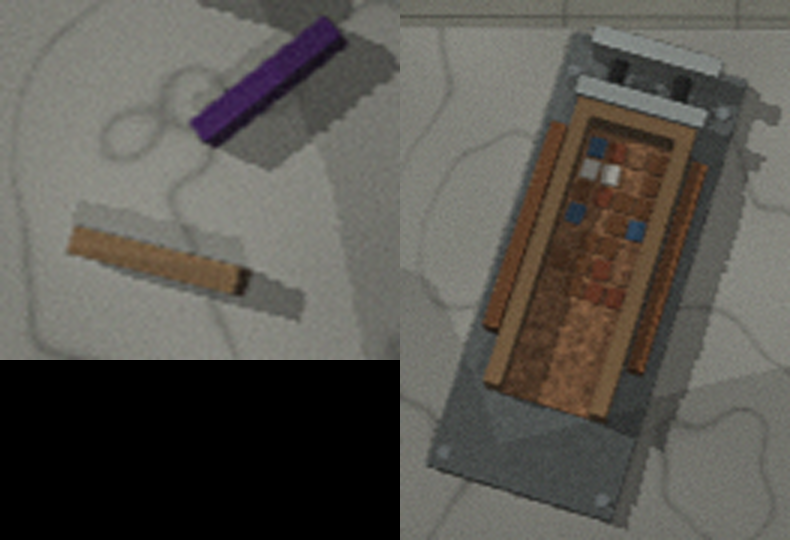

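The pine rail in the crop at (160,260) is the right one, at (0.420, 0.317) with its long axis at 76.5°. The jig is at (0.5775, 0.043), yaw about −16.4°. I'll turn first, then swing over.

```bash
python3 -m jog '[[0,0,0,0,0,-7.5],[0,0,0,0,0,-7.5],[0,0,0,0,0,-7.5],[0,0,0,0,0,-7.5],[0,0,0,0,0,-7.5],[0,0,0,0,0,-7.5],[0,0,0,0,0,-7.5],[43.5,12,0,0,0,0],[43.5,12,0,0,0,0],[43.5,12,0,0,0,0],[43.5,12,0,0,0,0],[43.5,12,0,0,0,0],[43.5,12,0,0,0,0],[43.5,12,0,0,0,0],[43.5,12,0,0,0,0]]' 0.5
python3 -m jog '[[43.7,-8.2,0,0,0,0],[43.7,-8.2,0,0,0,0],[43.7,-8.2,0,0,0,0],[43.7,-8.2,0,0,0,0],[43.7,-8.2,0,0,0,0],[43.7,-8.2,0,0,0,0],[43.7,-8.2,0,0,0,0],[43.7,-8.2,0,0,0,0],[43.7,-8.2,0,0,0,0],[33.3,-16.5,0,0,0,0],[33.3,-16.5,0,0,0,0],[33.3,-16.5,0,0,0,0],[33.3,-16.5,0,0,0,0],[33.3,-16.5,0,0,0,0],[33.3,-16.5,0,0,0,0],[0,0,0,0,0,0],[0,0,0,0,0,0]]'
cat >> h.py <<'E'
from scipy.spatial.transform import Rotation as R
def rel(xy,yaw_y,z):
    "shift in tool mm to reach xy,z and turn about tool z so that tool y is at yaw_y deg"
    s=robot.read_state(); q=s["orientation"]; r=R.from_quat([q[1],q[2],q[3],q[0]]); M=r.as_matrix()
    d=M.T@(np.array([*xy,z])-s["tcp_pos"])*1000
    a=np.degrees(np.arctan2(M[1,1],M[0,1]))
    print("shift",d.round(1),"turn",round(a-yaw_y,2),"zaxis",M[:,2].round(4),"tcp",np.round(s["tcp_pos"],4),"f",np.round(s["ft_force"],2),"t",s["time_s"],"w",s["grip_width"],s["grip_force"])
E
python3 -c "
from h import *
rel((.4197,.3176),-13.5,.008)"
```

```text
time_s: 2.6
tcp_pos: [0.4505, -0.2977, 0.2189]
orientation: [0.0, 0.784, 0.62, 0.0]
ft_force: [0.4, 0.2, -0.3]
grip_width: 0.0464
grip_force: 0.0
time_s: 4.3
tcp_pos: [0.4183, 0.318, 0.2185]
orientation: [0.0, 0.784, 0.621, -0.0]
ft_force: [0.4, 0.5, 0.3]
grip_width: 0.0468
grip_force: 0.0
shift [  0.    1.4 210.5] turn 0.26 zaxis [-3.e-04 -4.e-04 -1.e+00] tcp [0.4183 0.318  0.2185] f [0.38 0.5  0.28] t 4.3 w 0.04679489331580201 0.0
```

```bash
python3 -m jog '[[0,1.4,35,0,0,0.3],[0,0,35,0,0,0],[0,0,35,0,0,0],[0,0,35,0,0,0],[0,0,25,0,0,0],[0,0,20,0,0,0],[0,0,15,0,0,0],[0,0,10,0,0,0],[0,0,0,0,0,0],[0,0,0,0,0,0]]'
python3 -m jog '[[0,0,0,0,0,0],[0,0,0,0,0,0],[0,0,0,0,0,0],[0,0,0,0,0,0],[0,0,0,0,0,0],[0,0,0,0,0,0],[0,0,0,0,0,0],[0,0,0,0,0,0]]' 0
python3 -c "
from h import *
rel((.4197,.3176),-13.5,.008)"
```

```text
time_s: 5.3
tcp_pos: [0.4205, 0.3173, 0.0095]
orientation: [0.0, 0.786, 0.618, 0.0]
ft_force: [0.0, -0.3, -0.6]
grip_width: 0.0463
grip_force: 0.0
time_s: 6.1
tcp_pos: [0.4201, 0.3174, 0.0089]
orientation: [-0.0, 0.786, 0.618, 0.0]
ft_force: [-1.4, -0.1, 5.2]
grip_width: 0.0179
grip_force: 30.0
shift [ 0.1 -0.4  0.9] turn -0.13 zaxis [ 2.e-04  2.e-04 -1.e+00] tcp [0.4201 0.3174 0.0089] f [-1.38 -0.06  5.22] t 6.1 w 0.017909231390865588 29.998182356357574
```

```bash
python3 -m jog '[[0,0,-10,0,0,0],[0,0,-30,0,0,0],[0,0,-35,0,0,0],[0,0,0,0,0,0],[0,0,0,0,0,0]]'
python3 -c "
from h import *
rel((.539,.0545),-16.4,.06)"
```

```text
time_s: 6.6
tcp_pos: [0.4202, 0.3174, 0.0845]
orientation: [0.0, 0.786, 0.618, 0.001]
ft_force: [0.1, -0.0, -0.7]
grip_width: 0.0176
grip_force: 30.0
shift [-227.5  177.4   24.4] turn 2.76 zaxis [ 1.2e-03  8.0e-04 -1.0e+00] tcp [0.4202 0.3174 0.0845] f [ 0.1  -0.01 -0.74] t 6.6 w 0.017634220157967343 29.997068345546722
```

```bash
python3 -m jog '[[-15,12,0,0,0,0],[-28,22,0,0,0,0],[-28,22,0,0,0,0],[-28,22,0,0,0,0],[-28,22,0,0,0,0],[-28,22,0,0,0,0],[-28,22,0,0,0,0],[-24,18,0,0,0,0],[-20.5,15.4,0,0,0,0],[0,0,12,0,0,2.8],[0,0,12,0,0,0],[0,0,0,0,0,0],[0,0,0,0,0,0]]'
python3 - <<'E'
from h import *
rel((.539,.0545),-16.4,.06)
for n in("top","side"):
    p=capture(n); cv2.imwrite(f"pics/d_{n}.png",cv2.resize(p["img"][100:300,150:400],None,fx=3,fy=3,interpolation=cv2.INTER_CUBIC))
    for t in("end_rail","joint_line","jig"):
        for r in models.mark_of(p,t): print(n,t,np.round(r["point"],4),round(r["conf"],2))
E
```

```text
time_s: 7.9
tcp_pos: [0.5382, 0.0548, 0.059]
orientation: [-0.0, 0.8, 0.599, -0.001]
ft_force: [-0.3, 0.5, 0.6]
grip_width: 0.0176
grip_force: 30.0
shift [-0.1  0.8 -1. ] turn 0.06 zaxis [-0.0014 -0.     -1.    ] tcp [0.5382 0.0548 0.059 ] f [-0.27  0.49  0.6 ] t 7.9 w 0.017602401126480892 29.997106790542603
top end_rail [0.5379 0.2577 0.0021] 0.67
top end_rail [0.5388 0.0568 0.0499] 0.55
top jig [ 0.5801  0.0448 -0.0021] 0.92
top jig [ 0.6554  0.3671 -0.0027] 0.41
side end_rail [ 0.5373  0.2532 -0.0023] 0.68
side joint_line [0.5802 0.0456 0.0108] 0.81
side jig [ 0.5789  0.0438 -0.0022] 0.87
```

View pics/d_side.png

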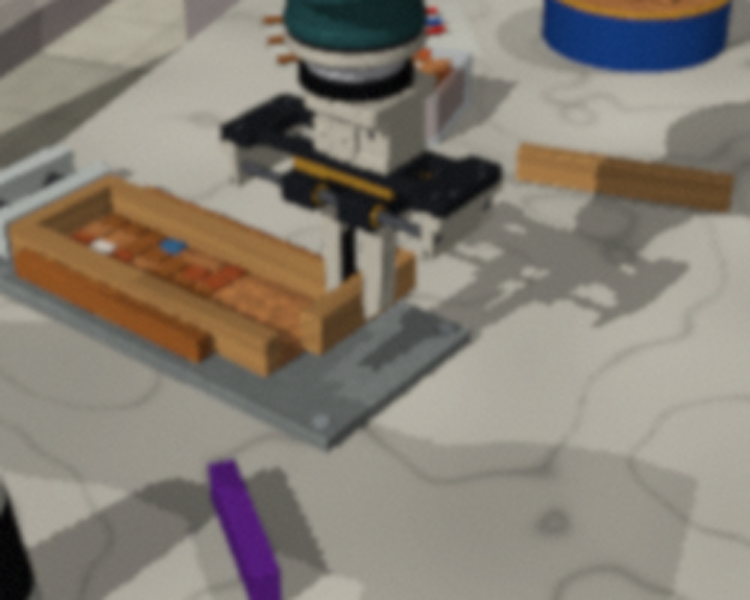

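View pics/d_top.png

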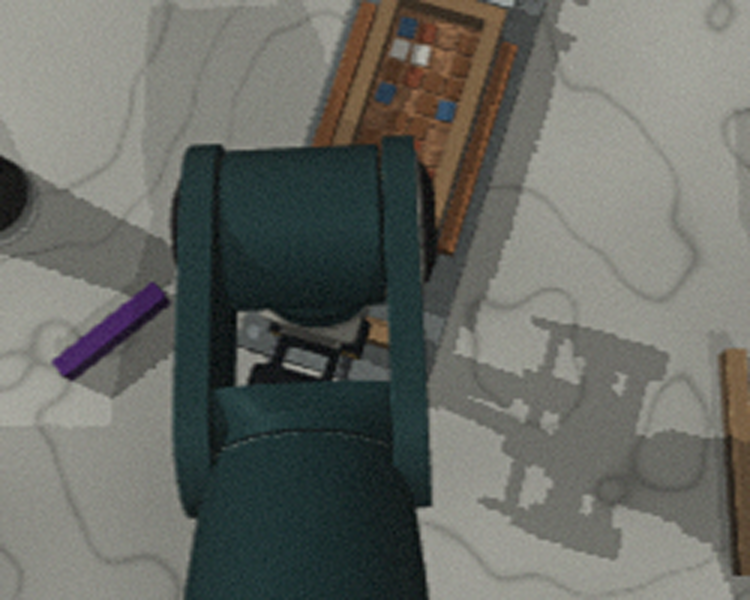

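The side view shows the rail held level in front of the tray, around (375,285) in the picture, with purple left alone. I'll refine the tray axis before lowering.

Run:
```python
from h import *
from scipy.optimize import minimize
def tray(W):
    yaw=np.radians(-16.4)
    J=np.array([.5775,.0432])
    for it in range(4):
        c,s=np.cos(yaw),np.sin(yaw); P=(W[:,:2]-J)@np.array([[c,-s],[s,c]])
        m=(W[:,2]>.036)&(W[:,2]<.048)&(P[:,0]>5)|0
        m=(W[:,2]>.036)&(W[:,2]<.048)&(P[:,0]>.005)&(P[:,0]<.24)&(abs(P[:,1])<.07)
        Q=P[m]; L=[];
        for sg in(1,-1):
            e=Q[sg*Q[:,1]>.025]; b=np.polyfit(e[:,0],e[:,1],1); L.append((b,e[:,1].min(),e[:,1].max(),len(e)))
        # mid-lines of side rails: expect y=+-47.5 mm
        slope=(L[0][0][0]+L[1][0][0])/2; off=(L[0][0][1]+L[1][0][1])/2
        yaw+=np.arctan(slope); J=J+off*np.array([-s,c])
    f=Q[:0]; F=P[(W[:,2]>.036)&(W[:,2]<.048)&(abs(abs(P[:,1])-.0475)<.008)]
    fr=[np.percentile(F[F[:,1]*sg>0][:,0],1) for sg in(1,-1)]
    print("yaw",round(np.degrees(yaw),2),"J",J.round(4),"rails",[(x[0].round(4),x[3]) for x in L],"front",np.round(fr,4))
    return yaw,J
for n in("top","side"): tray(np.load(f"{n}_joint_line.npy"))
acc=[]
for n in ("side","side","side"):
    p=capture(n); r=models.cut_out(p,"joint_line")
    if r: W,_,_=world(p,r[0]["region"]); acc.append(W); tray(W)
```

```text
yaw -16.77 J [0.5773 0.0426] rails [(array([-0.0001,  0.0473]), 498), (array([ 0.0001, -0.0473]), 503)] front [0.0035 0.0028]
yaw -16.78 J [0.5785 0.0467] rails [(array([-0.0003,  0.0472]), 536), (array([ 0.0003, -0.0472]), 449)] front [0.001  0.0017]
yaw -17.07 J [0.5787 0.0472] rails [(array([0.0033, 0.0469]), 531), (array([-0.0033, -0.0469]), 416)] front [0.0011 0.0287]
yaw -16.87 J [0.5786 0.047 ] rails [(array([-0.0004,  0.0471]), 529), (array([ 0.0004, -0.0471]), 379)] front [0.0011 0.0308]
yaw -16.96 J [0.5786 0.047 ] rails [(array([0.001 , 0.0471]), 540), (array([-0.001 , -0.0471]), 418)] front [0.0011 0.0282]
```

```bash
python3 -c "
from h import *
rel((.5391,.0562),-16.8,.0229)"
```

```text
shift [ 1.9 -0.2 36.8] turn 0.37 zaxis [-0.  0. -1.] tcp [0.5388 0.0544 0.0597] f [-0.6  -0.66 -0.91] t 8.6 w 0.01743231993533972 29.997112154960632
```

```bash
python3 -m jog '[[1.9,0,12,0,0,0.4],[0,0,12,0,0,0],[0,0,8,0,0,0],[0,0,4,0,0,0],[0,0,1,0,0,0],[0,0,0,0,0,0],[0,0,0,0,0,0]]'
python3 -m jog '[[0,0,0.5,0,0,0],[0,0,0.5,0,0,0],[0,0,0,0,0,0],[0,0,0,0,0,0]]'
python3 -c "
from h import *
for i in range(3):
  capture('side');rel((.5391,.0562),-16.8,.0209)"
```

```text
time_s: 9.3
tcp_pos: [0.5395, 0.0562, 0.023]
orientation: [0.0, 0.803, 0.596, 0.0]
ft_force: [-0.4, 1.2, -0.2]
grip_width: 0.0177
grip_force: 30.0
time_s: 9.7
tcp_pos: [0.5393, 0.0562, 0.0217]
orientation: [-0.0, 0.803, 0.596, 0.0]
ft_force: [0.1, 0.0, -0.8]
grip_width: 0.018
grip_force: 30.0
shift [-0.1 -0.2  0.8] turn -0.03 zaxis [ 0. -0. -1.] tcp [0.5393 0.0562 0.0217] f [ 0.11 -0.24 -0.26] t 9.75 w 0.01780225820284918 29.997068345546722
shift [-0.1 -0.2  0.8] turn -0.03 zaxis [ 1.e-04  0.e+00 -1.e+00] tcp [0.5393 0.0562 0.0217] f [-0.23 -0.2   0.22] t 9.8 w 0.017810840463598352 29.997070133686066
shift [-0.1 -0.2  0.8] turn -0.03 zaxis [ 0.  0. -1.] tcp [0.5393 0.0562 0.0217] f [-0.4   0.67 -0.91] t 9.85 w 0.017536733000874466 29.99712198972702
```

```bash
for i in 1 2; do python3 -m jog '[[0,0,0.3,0,0,0],[0,0,0,0,0,0],[0,0,0,0,0,0]]' | grep -E "pos|ft_"; done;  python3 -m jog '[[0,0,0.3,0,0,0],[0,0,0,0,0,0],[0,0,0,0,0,0]]' | grep -E "pos|ft_"
python3 - <<'E'
from h import *
p=capture("side"); cv2.imwrite("pics/e.png",cv2.resize(p["img"][165:255,210:310],None,fx=6,fy=6,interpolation=cv2.INTER_CUBIC))
E
```

```text
tcp_pos: [0.5393, 0.0562, 0.0213]
ft_force: [-0.4, 0.2, -1.0]
tcp_pos: [0.5393, 0.0562, 0.021]
ft_force: [0.0, 0.3, 0.2]
tcp_pos: [0.5394, 0.0562, 0.0209]
ft_force: [-1.2, 0.1, 2.8]
```

View pics/e.png

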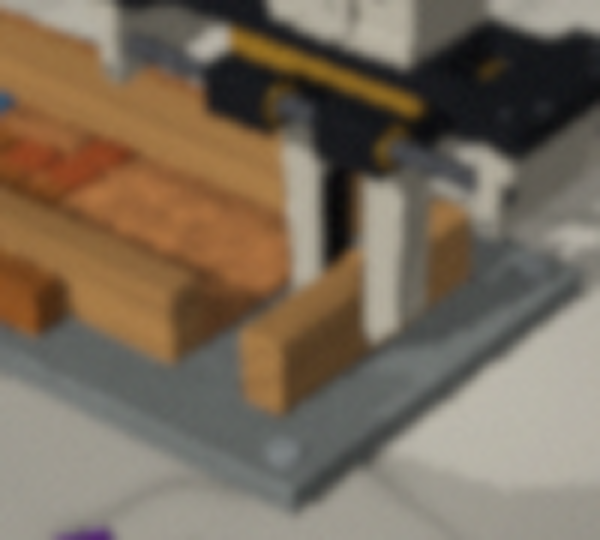

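Run:
```python
from h import *
yaw=np.radians(-16.8); c,s=np.cos(yaw),np.sin(yaw); J=np.array([.5785,.0467])
p=capture("side")
W,u,v=world(p,np.ones(p["range_z"].shape,bool)); P=(W[:,:2]-J)@np.array([[c,-s],[s,c]])*1000; z=W[:,2]*1000
for x0,x1 in((5,15),(15,25),(25,35),(35,45)):
    m=(P[:,0]>x0)&(P[:,0]<x1)&(z>37)&(z<47)&(P[:,1]>25)&(P[:,1]<75); print("tray",x0,P[m,1].max().round(1),np.percentile(P[m,1],95).round(1),P[m,1].min().round(1))
    f=(P[:,0]>x0)&(P[:,0]<x1)&(z>20)&(z<36)&(P[:,1]>45)&(P[:,1]<75); print("  face",np.median(P[f,1]).round(1),f.sum())
m=(P[:,0]>-60)&(P[:,0]<-15)&(z>38)&(z<47)&(P[:,1]>25)&(P[:,1]<75)
print("rail top", P[m].min(0).round(1),P[m].max(0).round(1),np.median(z[m]))
for a in range(-60,-10,5):
    f=(P[:,0]>a)&(P[:,0]<a+5)&(z>18)&(z<36)&(P[:,1]>30)&(P[:,1]<80)
    if f.sum(): print("  face",a,np.median(P[f,1]).round(1),f.sum())
```

```text
tray 5 52.4 52.3 36.2
  face 52.1 21
tray 15 54.8 54.3 36.5
  face 52.3 25
tray 25 53.8 53.4 37.9
  face 52.8 21
tray 35 53.6 52.8 37.7
  face 52.3 15
rail top [-51.   25.3] [-29.8  54.6] 41.7450437457133
  face -55 43.7 16
  face -50 44.6 50
  face -45 54.2 14
  face -40 53.8 13
  face -35 53.2 6
```

```bash
python3 -m jog '[[-1,0,-0.2,0,0,0],[0,8,0,0,0,0],[0,10,0,0,0,0],[0,6,0,0,0,0],[0,4,0,0,0,0],[0,0,0,0,0,0],[0,0,0,0,0,0]]' | grep -E "pos|ft_"
for i in 1; do python3 -m jog '[[0,1,0,0,0,0],[0,0,0,0,0,0],[0,0,0,0,0,0]]'| grep -E "pos|ft_"; done
python3 -m jog '[[0,1,0,0,0,0],[0,0,0,0,0,0],[0,0,0,0,0,0]]'| grep -E "pos|ft_"
python3 -m jog '[[0,1,0,0,0,0],[0,0,0,0,0,0],[0,0,0,0,0,0]]'| grep -E "pos|ft_"
```

```text
tcp_pos: [0.566, 0.0471, 0.0209]
ft_force: [0.6, -0.4, 1.3]
tcp_pos: [0.5667, 0.0469, 0.0209]
ft_force: [-0.3, 0.5, 1.0]
tcp_pos: [0.5677, 0.0466, 0.0209]
ft_force: [0.7, -0.6, 0.8]
tcp_pos: [0.5687, 0.0462, 0.0209]
ft_force: [0.2, -0.1, -0.2]
```

```bash
cat > lat.py <<'E'
from h import *
yaw=np.radians(-16.8); c,s=np.cos(yaw),np.sin(yaw); J=np.array([.5785,.0467])
T=[[],[]];E=[];I=[]
for k in range(6):
    p=capture("side"); I.append(p["img"].astype(float))
    W,u,v=world(p,np.ones(p["range_z"].shape,bool)); P=(W[:,:2]-J)@np.array([[c,-s],[s,c]])*1000; z=W[:,2]*1000
    b=(z>20)&(z<36)&(P[:,1]>46)&(P[:,1]<70)
    E.append(np.c_[P[b],z[b]])
E=np.vstack(E)
for a in range(-28,44,4):
    m=(E[:,0]>a)&(E[:,0]<=a+4)
    if m.sum(): print(a,np.median(E[m,1]).round(2),E[m,1].std().round(2),m.sum())
img=np.mean(I,0).astype(np.uint8)
cv2.imwrite("pics/%s.png"%__import__("sys").argv[1],cv2.resize(img[180:240,195:295],None,fx=8,fy=8,interpolation=cv2.INTER_CUBIC))
rel((.5391,.0562),-16.8,.0209)
E
python3 lat.py f
```

```text
-24 50.65 2.18 14
-20 50.54 2.31 90
-16 52.52 0.92 48
-12 52.02 1.24 55
-8 52.58 1.17 43
-4 51.63 0.86 37
0 51.68 1.75 72
4 52.34 0.96 53
8 52.21 1.11 47
12 52.69 1.0 50
16 52.14 0.99 48
20 52.33 1.08 50
24 52.47 1.08 49
28 52.38 1.12 47
32 52.72 1.12 43
36 52.43 1.07 53
40 52.28 1.13 50
shift [  1.  -31.2   0.1] turn -0.04 zaxis [ 0.  0. -1.] tcp [0.5687 0.0462 0.021 ] f [-0.7  -0.13 -0.82] t 12.75 w 0.017857616991433768 29.997109472751617
```

View pics/f.png

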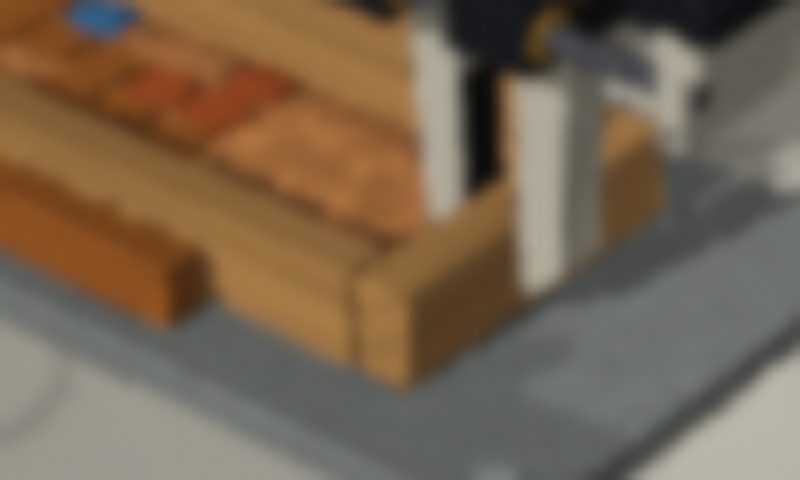

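The near end lies flush with the tray side at (365,360) in the crop: 52.3 against 52.4 mm. A thin gap is left. Now I press.

```bash
python3 -m jog '[[0,1,0,0,0,0],[0,0,0,0,0,0],[0,0,0,0,0,0]]'| grep -E "pos|ft_"
python3 -m jog '[[0,1,0,0,0,0],[0,0,0,0,0,0],[0,0,0,0,0,0]]'| grep -E "pos|ft_"
python3 -m jog '[[0,1,0,0,0,0],[0,0,0,0,0,0],[0,0,0,0,0,0]]'| grep -E "pos|ft_"
python3 -m jog '[[0,1,0,0,0,0],[0,0,0,0,0,0],[0,0,0,0,0,0]]'| grep -E "pos|ft_"
python3 -m jog '[[0,1,0,0,0,0],[0,1,0,0,0,0],[0,0,0,0,0,0],[0,0,0,0,0,0]]'| grep -E "pos|ft_"
```

```text
tcp_pos: [0.5697, 0.046, 0.0209]
ft_force: [-0.1, -0.2, -0.3]
tcp_pos: [0.5706, 0.0457, 0.0209]
ft_force: [0.1, -0.1, -0.1]
tcp_pos: [0.5715, 0.0454, 0.0209]
ft_force: [-1.5, 0.6, 0.9]
tcp_pos: [0.5725, 0.0451, 0.0209]
ft_force: [-2.4, 0.5, -0.4]
tcp_pos: [0.5744, 0.0445, 0.0209]
ft_force: [-4.1, 2.3, 1.2]
```

```bash
python3 -m jog '[[0,1,0,0,0,0],[0,1,0,0,0,0],[0,1,0,0,0,0],[0,1,0,0,0,0],[0,0.4,0,0,0,0],[0,0,0,0,0,0],[0,0,0,0,0,0],[0,0,0,0,0,0],[0,0,0,0,0,0]]'| grep -E "pos|ft_"
python3 - <<'E'
from h import *
F=[];
for i in range(12): capture("side"); F.append(robot.read_state()["ft_force"])
F=np.array(F); print(F.mean(0).round(2), "press",(-F@[.957,-.289,0]).mean().round(2))
E
python3 lat.py g
```

```text
tcp_pos: [0.5783, 0.0434, 0.0209]
ft_force: [-6.5, 1.8, 3.4]
[-7.42  2.07  3.31] press 7.69
-12 50.04 2.15 60
-8 51.22 2.33 74
-4 52.4 1.25 52
0 52.18 1.25 42
4 52.27 1.28 63
8 52.65 1.4 55
12 52.69 1.13 45
16 52.42 0.74 47
20 52.61 1.2 48
24 52.55 1.06 52
28 52.17 1.03 43
32 52.32 1.3 56
36 52.51 1.0 46
40 52.55 1.23 50
shift [  1.  -41.2   0.1] turn -0.03 zaxis [-1.e-03  2.e-04 -1.e+00] tcp [0.5783 0.0434 0.0209] f [-7.47  2.7   3.  ] t 16.15 w 0.017805579823782242 30.001404583454132
```

View pics/g.png

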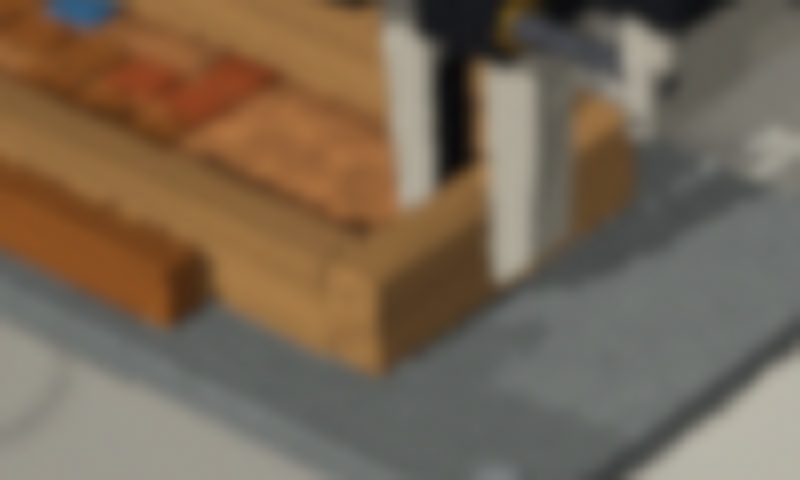

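```bash
python3 -m jog '[[0,0.5,0,0,0,0],[0,0.5,0,0,0,0],[0,0.4,0,0,0,0],[0,0,0,0,0,0],[0,0,0,0,0,0],[0,0,0,0,0,0],[0,0,0,0,0,0]]'| grep -E "pos|ft_"
cat > fm.py <<'E'
from h import *
F=[];C=[]
for i in range(12): p=capture("side"); F.append(robot.read_state()["ft_force"])
F=np.array(F); print(F.mean(0).round(2), "press",(-F@[.957,-.289,0]).mean().round(2))
rel((.5391,.0562),-16.8,.0209)
E
python3 fm.py
```

```text
tcp_pos: [0.5795, 0.043, 0.0209]
ft_force: [-9.6, 2.1, 5.0]
[-9.09  2.49  4.36] press 9.42
shift [  1.  -42.5   0.1] turn -0.03 zaxis [-1.3e-03  2.0e-04 -1.0e+00] tcp [0.5795 0.043  0.0209] f [-9.49  2.41  4.25] t 17.45 w 0.017834564839857386 30.00179171562195
```

```bash
python3 -m jog '[[0,0,0,0,0,0],[0,0,0,0,0,0],[0,0,0,0,0,0],[0,0,0,0,0,0],[0,0,0,0,0,0],[0,0,0,0,0,0],[0,0,0,0,0,0],[0,0,0,0,0,0],[0,0,0,0,0,0],[0,0,0,0,0,0],[0,0,0,0,0,0],[0,0,0,0,0,0],[0,0,0,0,0,0],[0,0,0,0,0,0],[0,0,0,0,0,0],[0,0,0,0,0,0],[0,0,0,0,0,0],[0,0,0,0,0,0],[0,0,0,0,0,0],[0,0,0,0,0,0]]' | grep -E "pos|ft_"
python3 fm.py; python3 lat.py h | head -8
```

```text
tcp_pos: [0.5794, 0.043, 0.0209]
ft_force: [-8.7, 2.8, 4.4]
[-8.99  2.54  4.24] press 9.34
shift [  0.9 -42.5   0.1] turn -0.03 zaxis [-1.4e-03  2.0e-04 -1.0e+00] tcp [0.5795 0.043  0.0209] f [-8.66  2.18  4.7 ] t 20.05 w 0.018043103370541477 30.00187039375305
-12 48.46 2.18 18
-8 50.46 2.34 99
-4 52.29 1.12 56
0 52.12 1.17 45
4 52.48 0.99 51
8 52.33 1.24 47
12 52.66 1.17 52
16 52.18 1.01 48
```

View pics/h.png

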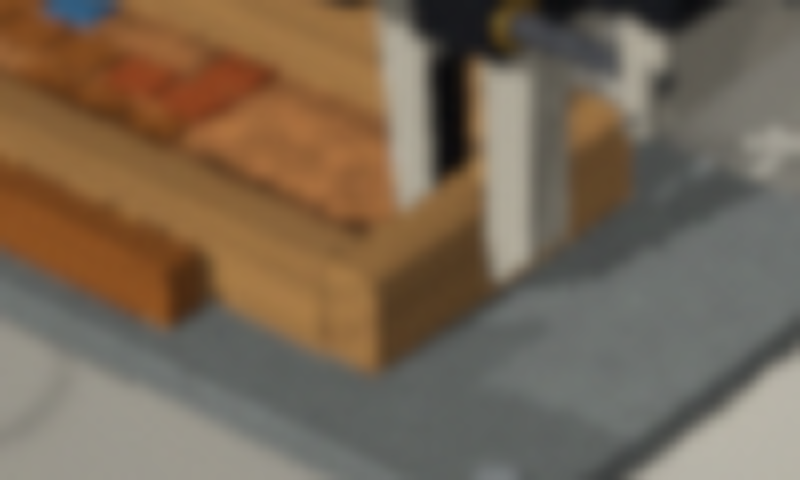

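The rail is closed on the tray and flush at (350,365) in the crop. The force has held at about 9.3 N for over 2 s, so I'm handing in.

```bash
python3 -c "
from plant import robot
print(robot.job_done())"
```

```text
the job is handed in; nothing more can be done
None
```

The job is handed in: the pine end rail sits on the bed and closes the tray, its near end flush to about 0.2 mm (the far end was hidden from the cameras), held and pressed at about 9.3 N for over 2 s; I never took the arm near the other things, though I did not re-measure them afterwards.

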